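# Dispense one vial cap and slide it to the vial

## Task

Press the black plunger of the cap dispenser all the way down once and let it come back up, so that a single white cap is pushed out into the channel in front. Then nudge that cap sideways along the channel, flat on its floor, until it rests against the end stop on the side where the empty clear vial stands. Lift nothing, leave the other caps in the magazine, and do not disturb the vial, the amber bottle or the other things on the bench.

Things in the scene. Friction and masses are not known exactly. Their poses are not given: they have to be found in the camera images.
- dispenser: metal cap dispenser fixed to the worktop; origin on the worktop under the axis of its cap magazine; x points from its front channel to the plunger at its rear, y to its left, z up. Magazine: square upright chute 40 mm wide over the origin, top 64 mm above the worktop, holding three stacked caps. Grey housing behind it (top 52 mm above the worktop) carries the plunger at x = +55 mm
- channel_mid (a point): mid-point of the open channel's floor in front of the magazine, at x = -60 mm of the dispenser, 12 mm above the worktop; axes as the dispenser's. The channel runs along y, 46 mm wide between lips 5 mm high, and ends in stops 9 mm high whose faces are at y = +85 and -85 mm. A full press brings the lowest cap out to about this point; a cap touching a stop has its centre at y = +70 or -70 mm
- plunger (a joint): travel of the plunger, m: 0 up, 0.020 fully down. It is sprung: about 2.5 N to start, 6.5 N fully down, and damped (40 N per m/s); it rises by itself when let go. The cap moves 3 mm for each mm pressed, so press slowly
- plunger_top (a point): centre of the plunger's flat round black head, 32 mm across, on its upper face (87 mm above the worktop when up); pressed straight down
- stop_left (a point): foot of the inner face of the end stop at the +y end of the channel, on the channel floor at mid-width
- stop_right (a point): the same at the -y end
- cap_1: white ribbed round cap, 30 mm across, 14 mm high, 10 to 20 g, the lowest in the magazine, the one that is pushed out. Origin at the centre of its underside, z up
- cap_2: white ribbed round cap, 30 mm across, 14 mm high, 10 to 20 g, the second in the magazine, same origin; it sinks to the bottom when the first has gone and the plunger is up
- cap_3: white ribbed round cap, 30 mm across, 14 mm high, 10 to 20 g, the third in the magazine, same origin
- empty_vial: empty clear sample vial without a cap, 32 mm across, 70 mm tall; stands loose on the worktop about 65 mm beyond one end stop. It marks the end to use. Origin at the centre of its underside
- amber_bottle: small amber bottle with black cap, 42 mm across, 90 mm tall; stands loose on the worktop about 65 mm beyond the other end stop. Bystander. Origin at the centre of its underside
- white_bottle: white bottle, 46 mm across, 102 mm tall, bystander at the back. Origin under its centre
- jar: white plastic jar, 58 mm across, 97 mm tall, bystander at the back. Origin under its centre
- timer: white bench timer, 62x62x18 mm, bystander lying at the right. Origin under its centre
- calculator: grey calculator, 130x75x14 mm, bystander lying at the back left. Origin under its centre
Mind the look-alikes: they are no part of the job. Leave any purple, red or turquoise look-alike of the empty_vial alone.

How it is judged:
By the outcome, as a careful person would: the job done as asked, in the order asked, and still so for the second after the job is handed in, with the robot touching nothing.
It also fails if it takes over 45 s, if anything falls off the work surface, if the arm or the gripper's body presses on something with over 40 N, if the wrist force passes 120 N, or if a joint passes its speed limit or range.

## Robot

A 6-joint arm with a two-finger parallel gripper is mounted at the origin on a cart in front of the work surface, level with it; the furniture and walls round the work are solid. World frame = base frame: x ahead of the robot, y to its left, z up, the work surface at z = 0. Lengths are in m, angles in rad, forces in N, time in s.
With the tool pointing down it reaches from about 0.35 to 0.775 m from the base axis. Payload 7.3 kg.
Tool frame: the origin (TCP) lies midway between the tips of the shut fingers; the grasp point (between the pads) lies 19 mm behind it; z points along the fingers, y is the direction in which the jaws open and shut (so a half turn about z gives the same grasp; the last joint's range is limited). The gripper opens to 92 mm and grips with 3 to 60 N. Pads are 19 mm wide; open, the fingers measure 130 mm over their backs; the gripper's body (75 mm by 190 mm) begins 47 mm behind the grasp point.
Start: joints at [-1.307, 0.342, 1.524, -0, 1.275, -0.146], TCP at [0.209, -0.482, 0.227] pointing down, gripper open.
Joint ranges: [-2.53, 2.53], [-0.77, 2.02], [0.04, 2.7], [-1, 4.14], [0.28, 2.66], [-3.11, 3.11]. Speed limits (rad/s): [2.57, 2.57, 3.14, 3.14, 3.14, 3.14].

## Interface

Orientations are given as [roll, pitch, yaw] about the fixed x, y, z axes, in that order (R = Rz(yaw) Ry(pitch) Rx(roll)).
In Python, from cell import status, eyes, job gives the robot as it stands.
- The arm moves only by the tool jog_arm, never from a script. Its argument "series" is a list of rows, each a list of 3 entries, a list of its own where there are three numbers: the gripper command: -1 is shut, 1 is fully open, values between are in proportion, then the shift along the tool's x, y, z in m, then the turn, a rotation vector about the tool's x, y, z in rad. In form: [[grip, [x, y, z], [ax, ay, az]], ...]. A call has 1 to 12 rows; each row is the pose to reach, as a shift and turn from the pose commanded when the call began, along the tool's axes at that moment; what a row does not reach only later rows make up. A row lasts 1/12 s, in which the tool goes at most 41.7 mm and 7.16 degrees, less where a joint would pass 70% of its speed; a pose out of reach is approached as far as the arm can. A call with a gripper value outside its range is refused whole. The fingers move at their own pace and stop on an object; "squeeze" is the grip in N (left out, the last holds). Time passes only in rows, so rows that repeat a pose let the fingers close. It gives the time, the measured TCP pose, the force and the opening at its end, in the units of the state.
- status.observe(): the state, without advancing time (a new reading comes with each control period).
- eyes.read_camera(name): name is "scene" or "top" or "wrist"; returns a dict with "img" (384x512x3 uint8, red, green, blue), "range_z" (384x512 float32, m along the optical axis (not along the pixel's ray), 0 where there is no reading), "camera_matrix" (3x3 intrinsics, pixels), "T" (4x4, takes a point from camera to world coordinates); the wrist camera has in their place "tool_from_camera" (4x4, takes a point from camera to tool coordinates, whose origin is the TCP and whose axes are the flange's). Camera axes: x right, y down, z forward; pixel columns grow to the right and rows downward; lengths in m; the calibration is good to about 2 mm. A picture is of the moment at which its call begins: read the wrist's pose just before it.
- job.hand_in(): hands the job in, once; it reports no verdict.
The state is a dict: "time": time; "qpos": joint angles; "qvel": joint speeds; "joint_efforts": joint torques, N m; "tool_pos": TCP position; "tool_rot": TCP orientation; "contact_force": force on the tool from outside, world axes, zero at the start; "torque": the same for the moment, N m; "opening": finger opening in m.
Only numpy, scipy, OpenCV 4.12 (cv2) and the standard library are available. Lean on these libraries where they do the work, as an engineer would, in place of code of your own. Each camera call takes 0.05 s, during which the arm holds its last target.

## Working session

There is one attempt and no reset: what is moved stays moved. The work goes in short steps, Python scripts to look and compute and a tool call to move; the robot and the scene stay as the last step left them, time stands still between calls to the robot, and variables do not carry over. Pictures are saved under pics/ and viewed, and the job is handed in when it is done.

Besides the shell and the picture viewer there is one more tool, called after "Call:" in YAML: its name, and indented under it one key for each argument. jog_arm: Moves the arm, as the interface text tells. Its arguments: {"type":"object","properties":{"series":{"type":"array","items":{"type":"array"}},"squeeze":{"type":"number"}},"required":["series"]}

```bash
mkdir -p pics; cat > h.py <<'E'
import numpy as np, cv2
from cell import status, eyes, job
def grab(n,f):
    d=eyes.read_camera(n); cv2.imwrite('pics/'+f,cv2.cvtColor(d['img'],cv2.COLOR_RGB2BGR)); np.savez('pics/'+f[:-4]+'.npz',**d); return d
E
python3 - <<'E'
from h import *
s=status.observe(); print(s)
for n in('scene','top'):
    d=grab(n,n+'0.png'); print(n,d['T'].round(3).tolist(),d['camera_matrix'].tolist())
E
```

```text
{'time': 0.0, 'qpos': array([-1.30700669e+00,  3.42710031e-01,  1.52497396e+00, -1.39332098e-05,
        1.27538489e+00, -1.46015305e-01]), 'qvel': array([ 2.86380669e-05, -1.82127657e-04, -9.13869618e-04, -2.19311371e-04,
        6.15338347e-04, -1.35522099e-03]), 'joint_efforts': array([ 2.21046874e-03, -4.31241095e+01, -2.44217509e+01,  7.19470507e-02,
        5.59643924e-02, -1.47106834e-04]), 'tool_pos': array([ 0.20908396, -0.48115085,  0.22606657]), 'tool_rot': array([-3.14013019e+00, -2.01606001e-04,  4.09808858e-01]), 'contact_force': array([ 0.50080736, -0.04928842,  0.07528331]), 'torque': array([ 0.01635632, -0.08160209, -0.03731776]), 'opening': 0.09152348495922662}
scene [[-0.743, -0.376, 0.554, -0.038], [-0.669, 0.4, -0.626, 0.66], [0.014, -0.836, -0.549, 0.694], [0.0, 0.0, 0.0, 1.0]] [[349.5434481124046, 0.0, 261.70234462800977], [0.0, 349.5434481124046, 187.9833460264074], [0.0, 0.0, 1.0]]
top [[0.059, -0.976, 0.208, 0.247], [-0.998, -0.058, 0.012, -0.034], [-0.0, -0.208, -0.978, 1.581], [0.0, 0.0, 0.0, 1.0]] [[460.116565957257, 0.0, 259.3807081393945], [0.0, 460.116565957257, 197.38119544967188], [0.0, 0.0, 1.0]]
```

View pics/scene0.png

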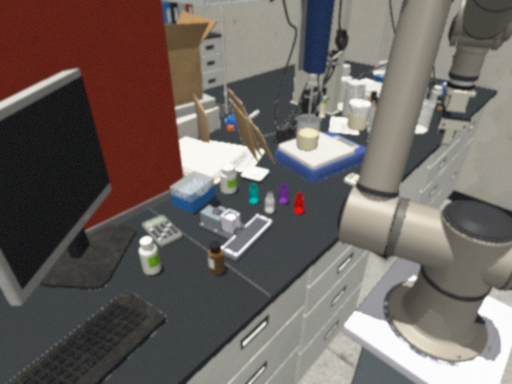

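View pics/top0.png

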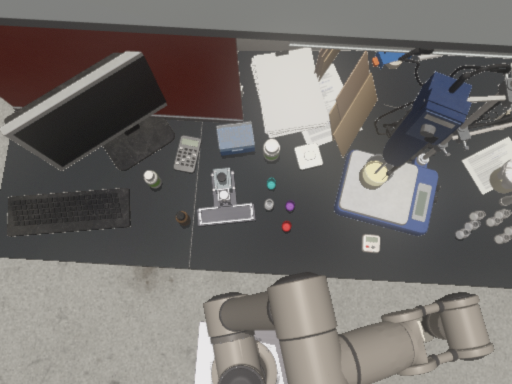

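```bash
python3 - <<'E'
import cv2,numpy as np
a=cv2.imread('pics/top0.png')[160:240,165:305]; b=cv2.imread('pics/scene0.png')[165:285,135:315]
a=cv2.resize(a,None,fx=5,fy=5,interpolation=cv2.INTER_CUBIC); b=cv2.resize(b,None,fx=4,fy=4,interpolation=cv2.INTER_CUBIC)
cv2.imwrite('pics/topc.png',a); cv2.imwrite('pics/scenec.png',b)
E
```

```text
(no output)
```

View pics/topc.png

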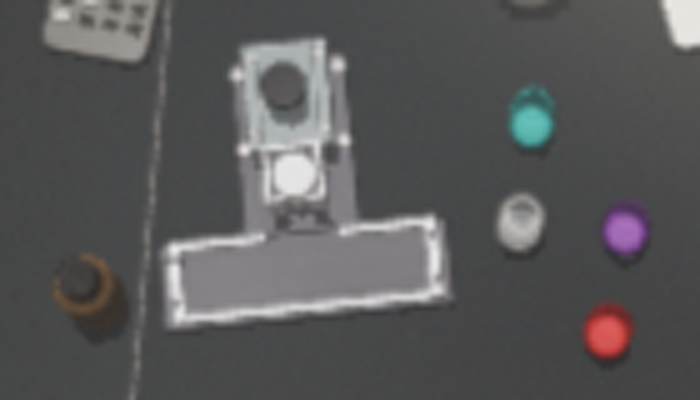

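View pics/scenec.png

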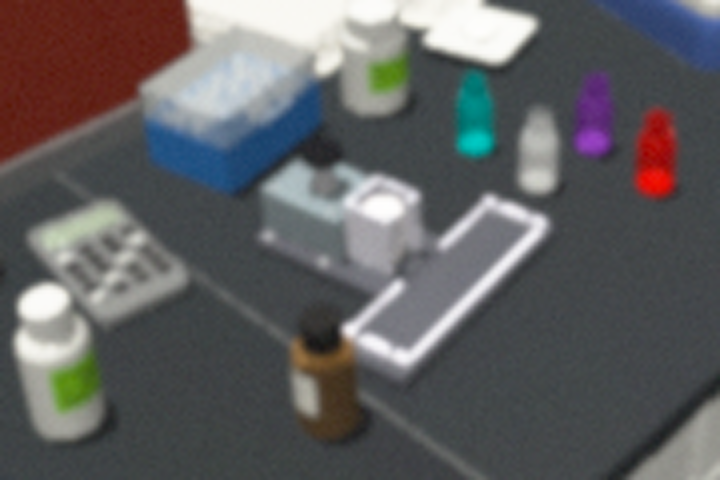

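```bash
python3 - <<'E'
import numpy as np,cv2
d=np.load('pics/top0.npz');K=d['camera_matrix'];T=d['T'];img=d['img'].astype(int);R=d['range_z']
def plane(u,v,z):
    r=T[:3,:3]@np.linalg.inv(K)@np.array([u,v,1.]);o=T[:3,3];return (o+r*(z-o[2])/r[2]).round(4)
g=img.mean(2)
# channel bright lips
m=np.zeros(g.shape,np.uint8); m[200:228,194:258]=(g[200:228,194:258]>140)
ys,xs=np.nonzero(m);rect=cv2.minAreaRect(np.c_[xs,ys].astype(np.float32));print(rect)
for p in cv2.boxPoints(rect):print('lip',p,plane(*p,.018))
# plunger dark
w=np.zeros(g.shape,bool);w[170:184,214:230]=g[170:184,214:230]<85
ys,xs=np.nonzero(w);print('plunger',xs.mean(),ys.mean(),len(xs),plane(xs.mean(),ys.mean(),.087))
print(g[168:186,212:232].astype(int))
w=np.zeros(g.shape,bool);w[190:202,216:232]=g[190:202,216:232]>215
ys,xs=np.nonzero(w);print('cap',xs.mean(),ys.mean(),len(xs),plane(xs.mean(),ys.mean(),.055))
print('vial',plane(269,203,.07),'amber',plane(182,216,.09))
# depth
v,u=np.mgrid[165:235,170:280];z=R[165:235,170:280]
P=np.stack([(u-K[0,2])/K[0,0]*z,(v-K[1,2])/K[1,1]*z,z],-1)@T[:3,:3].T+T[:3,3]
for lo,hi in((.075,.1),(.057,.07),(.045,.056)):
    q=P[(P[...,2]>lo)&(P[...,2]<hi)&(u>208)&(u<240)];print(lo,len(q),q.mean(0).round(4),q.min(0).round(3),q.max(0).round(3))
E
```

```text
((225.14852905273438, 210.48516845703125), (22.487842559814453, 55.523075103759766), 84.2894058227539)
lip [196.40596 202.05942] [0.5493 0.2028 0.018 ]
lip [251.65349 196.53467] [0.5801 0.0129 0.018 ]
lip [253.8911  218.91092] [5.02e-01 3.00e-04 1.80e-02]
lip [198.64357 224.43567] [0.4717 0.1883 0.018 ]
plunger 221.1904761904762 177.61904761904762 21 [0.624  0.1168 0.087 ]
[[ 75  83  89  99 103 111 113 112 114 111 122 130 135 152 155 152 175 173
   97  73]
 [ 85 116 137 154 160 171 175 174 174 170 170 170 171 174 170 155 186 175
   93  74]
 [ 91 139 173 181 176 174 175 175 174 174 174 174 174 176 172 168 202 186
  102  89]
 [ 87 134 188 192 182 175 174 172 166 167 167 170 174 176 171 156 183 176
  113 135]
 [ 99 133 182 174 163 172 169 159 124 124 125 144 165 175 171 156 176 174
  121 168]
 [145 142 175 178 156 162 137 101  87  87  88  98 123 165 171 161 179 172
  127 174]
 [198 173 178 175 144 133  96  83  83  84  84  85  96 132 162 166 179 172
  124 139]
 [198 182 178 173 133  99  84  82  84  85  86  86  88 101 134 171 177 173
  132 128]
 [147 134 174 173 131  85  82  84  85  86  8
[... 450 characters left out ...]
 177
  170 105]
 [114 129 153 178 180 172 163 111  97  94  92  96  99 103 125 166 150 178
  171 108]
 [108 125 144 178 177 160 167 129 105 102 102 102 103 109 138 168 153 180
  172 113]
 [ 98 122 139 177 177 159 174 167 132 125 122 111 124 138 171 174 164 186
  177 120]
 [ 93 121 133 180 174 162 176 177 174 173 167 143 169 174 178 177 173 195
  194 130]]
cap 223.3404255319149 194.3404255319149 47 [0.5741 0.1083 0.055 ]
vial [ 0.5503 -0.048   0.07  ] amber [0.486  0.2351 0.09  ]
0.075 71 [0.6268 0.1167 0.088 ] [0.611 0.101 0.08 ] [0.645 0.132 0.096]
0.057 104 [0.5928 0.1108 0.0618] [0.549 0.087 0.057] [0.663 0.146 0.07 ]
0.045 261 [0.6194 0.1142 0.0519] [0.552 0.084 0.045] [0.669 0.15  0.056]
```

Call:
jog_arm:
  series:
    - [-1,[0.372,-0.229,0],[0,0,-1.324]]
    - [-1,[0.372,-0.229,0],[0,0,-1.324]]
    - [-1,[0.372,-0.229,0],[0,0,-1.324]]
    - [-1,[0.372,-0.229,0],[0,0,-1.324]]
    - [-1,[0.372,-0.229,0],[0,0,-1.324]]
    - [-1,[0.372,-0.229,0],[0,0,-1.324]]
    - [-1,[0.372,-0.229,0],[0,0,-1.324]]
    - [-1,[0.372,-0.229,0],[0,0,-1.324]]
    - [-1,[0.372,-0.229,0],[0,0,-1.324]]
    - [-1,[0.372,-0.229,0],[0,0,-1.324]]
    - [-1,[0.372,-0.229,0],[0,0,-1.324]]
    - [-1,[0.372,-0.229,0],[0,0,-1.324]]

```text
time: 1.1
tool_pos: [0.4607, -0.1198, 0.2264]
tool_rot: [3.141, -0.001, 1.742]
contact_force: [-1.0, 0.1, -0.1]
opening: 0.0165
```

Call:
jog_arm:
  series:
    - [-1,[0.165,0.1,0],[0,0,0]]
    - [-1,[0.165,0.1,0],[0,0,0]]
    - [-1,[0.165,0.1,0],[0,0,0]]
    - [-1,[0.165,0.1,0],[0,0,0]]
    - [-1,[0.165,0.1,0],[0,0,0]]
    - [-1,[0.165,0.1,0],[0,0,0]]
    - [-1,[0.165,0.1,0],[0,0,0]]
    - [-1,[0.165,0.1,0],[0,0,0]]

```text
time: 1.77
tool_pos: [0.5306, 0.0547, 0.2263]
tool_rot: [-3.14, 0.001, 1.733]
contact_force: [0.4, -0.7, -0.7]
opening: 0.0002
```

```bash
python3 - <<'E'
from h import *
s=status.observe(); print(s['tool_pos'],s['tool_rot'],s['opening'],s['contact_force'])
d=grab('wrist','w1.png'); print(d['tool_from_camera'].round(3).tolist(),d['camera_matrix'][0])
grab('scene','s1.png')
E
```

```text
[0.53056338 0.0547093  0.22629403] [-3.14029069e+00  5.27080156e-04  1.73282795e+00] 0.00017038595000414604 [ 0.35697259 -0.716405   -0.66899971]
[[0.0, -0.97, -0.243, 0.066], [1.0, -0.0, 0.0, -0.001], [-0.0, -0.243, 0.97, -0.157], [0.0, 0.0, 0.0, 1.0]] [326.74266739   0.         252.84647033]
```

View pics/w1.png

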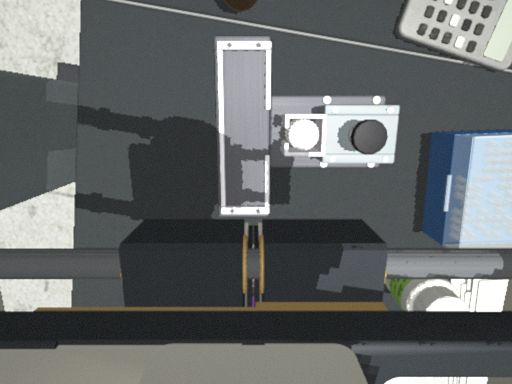

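View pics/s1.png

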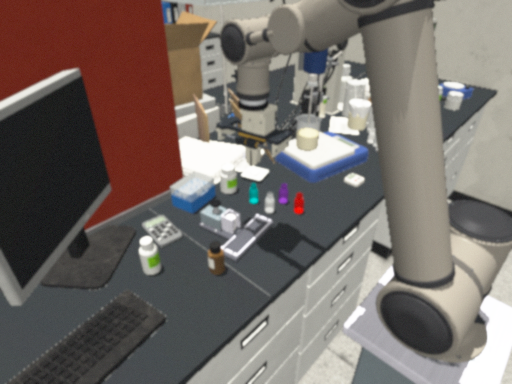

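```bash
cat >> h.py <<'E'
from scipy.spatial.transform import Rotation as Ro
def wplane(d,s,u,v,z):
    Rt=Ro.from_euler('xyz',s['tool_rot']).as_matrix();C=d['tool_from_camera'];K=d['camera_matrix']
    r=Rt@C[:3,:3]@np.linalg.inv(K)@np.array([u,v,1.]);o=Rt@C[:3,3]+s['tool_pos'];return o+r*(z-o[2])/r[2]
def disp(p,pl=None,yaw=.163): pass
E
python3 - <<'E'
from h import *
d=dict(np.load('pics/w1.npz'));s=status.observe();g=d['img'].mean(2)
def blob(m,box,z):
    x0,y0,x1,y1=box;a=np.zeros(m.shape,np.uint8);a[y0:y1,x0:x1]=m[y0:y1,x0:x1]
    n,l,st,c=cv2.connectedComponentsWithStats(a);i=1+np.argmax(st[1:,4]);k=(l==i).astype(np.uint8)
    (cx,cy),r=cv2.minEnclosingCircle(np.argwhere(k)[:,::-1].astype(np.float32));print(st[i],c[i],(cx,cy,r),wplane(d,s,*c[i],z).round(4));return k
blob(g<60,(348,115,390,157),.087)
blob(g>225,(286,115,322,153),.054)
for u,v in((217,38),(271,38),(217,215),(270,215)):print(wplane(d,s,u,v,.021).round(4))
# straight fit left lip outer edge
rows=range(60,200,10)
for r in rows: print(r,[int(x) for x in g[r,212:226]],[int(x) for x in g[r,262:276]])
E
python3 - <<'E'
import cv2
a=cv2.imread('pics/w1.png')[25:225,200:410];cv2.imwrite('pics/w1c.png',cv2.resize(a,None,fx=2.9,fy=2.9))
E
```

```text
[351 121  15  29  74] [354.72972973 134.68918919] (360.5, 135.0, 14.705541610717773) [0.6124 0.1152 0.087 ]
[286 115  36  35 891] [302.95622896 130.77665544] (303.5, 127.67646789550781, 21.608963012695312) [0.5712 0.1103 0.054 ]
[0.4713 0.1867 0.021 ]
[0.5258 0.1955 0.021 ]
[ 0.4966 -0.0011  0.021 ]
[0.5575 0.0088 0.021 ]
60 [85, 83, 76, 109, 148, 229, 255, 255, 255, 255, 251, 173, 156, 163] [171, 172, 167, 163, 255, 255, 255, 255, 255, 138, 84, 85, 84, 85]
70 [83, 82, 70, 107, 133, 182, 255, 255, 255, 255, 254, 168, 161, 160] [170, 170, 171, 164, 255, 255, 255, 255, 254, 129, 84, 86, 86, 82]
80 [79, 81, 75, 105, 126, 144, 255, 255, 255, 255, 255, 188, 163, 165] [172, 168, 167, 169, 255, 255, 255, 255, 254, 112, 78, 83, 80, 85]
90 [84, 82, 86, 94, 115, 148, 255, 255, 255, 255, 255, 222, 164, 162] [168, 167, 166, 180, 255, 255, 255, 255, 254, 109, 77, 85, 83, 83]
100 [80, 88, 83, 79, 111, 147, 218, 255, 255, 255, 255, 247, 167, 158] [167, 169, 168, 192, 255, 255, 255, 255, 252, 149, 167, 179, 181, 181]
110 [82, 84, 80, 78, 113, 131, 164, 255, 255, 255, 255, 253, 165, 155] [164, 165, 1
[... 425 characters left out ...]
 167, 153, 133, 94, 112, 149, 169, 126, 96, 106]
150 [52, 50, 48, 48, 52, 66, 79, 109, 189, 217, 215, 209, 151, 91] [105, 99, 92, 87, 87, 90, 80, 70, 75, 84, 87, 88, 87, 84]
160 [51, 52, 48, 52, 52, 62, 73, 91, 181, 214, 216, 213, 156, 90] [142, 137, 118, 194, 217, 215, 211, 145, 81, 78, 84, 83, 81, 86]
170 [48, 49, 47, 49, 50, 56, 71, 91, 186, 213, 216, 214, 166, 107] [161, 159, 150, 255, 255, 242, 211, 137, 59, 46, 49, 51, 48, 47]
180 [42, 49, 51, 53, 50, 49, 71, 84, 143, 198, 215, 216, 185, 123] [163, 154, 157, 255, 255, 243, 217, 144, 58, 45, 47, 51, 48, 46]
190 [54, 52, 52, 52, 46, 50, 66, 79, 111, 188, 215, 215, 201, 139] [165, 152, 162, 255, 255, 220, 208, 133, 60, 46, 50, 53, 50, 45]
```

View pics/w1c.png

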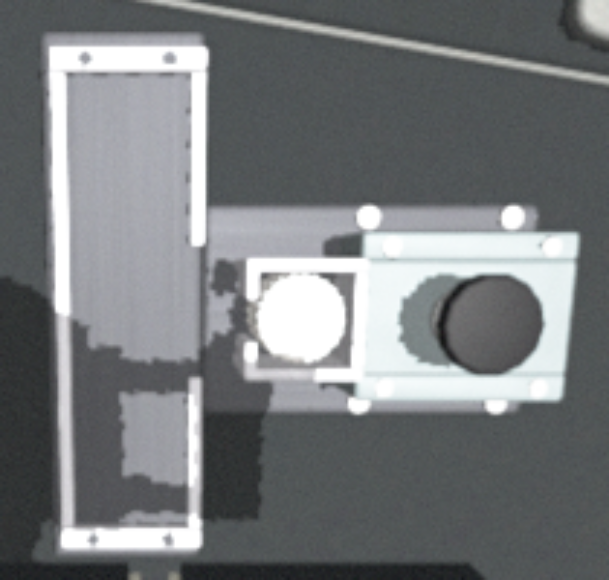

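```bash
python3 - <<'E'
from h import *
d=dict(np.load('pics/w1.npz'));s=status.observe()
P=wplane(d,s,369,136.4,.087);C=wplane(d,s,303.5,134.5,.054)
# lips top z .017 ; stops top z .021
L1=wplane(d,s,223,60,.017);R1=wplane(d,s,266,60,.017);L2=wplane(d,s,225.5,195,.017);R2=wplane(d,s,265,195,.017)
S1=wplane(d,s,245,49.8,.021);S2=wplane(d,s,245,207,.021)
for n,p in dict(P=P,C=C,L1=L1,R1=R1,L2=L2,R2=R2,S1=S1,S2=S2).items():print(n,p.round(4))
yw=lambda a,b:np.arctan2(-(a-b)[0],(a-b)[1]);print(yw(L1,L2),yw(R1,R2),np.linalg.norm(S1-S2),np.linalg.norm(R1-L1),np.arctan2(*(P-C)[1::-1]))
yaw=.163;A=np.array([[np.cos(yaw),np.sin(yaw)],[-np.sin(yaw),np.cos(yaw)]])
for p in(P,C,L1,R1,L2,R2,S1,S2):print((A@(p-P)[:2]).round(4)+[.055,0])
Rt=Ro.from_euler('xyz',s['tool_rot']).as_matrix();print('to plunger, tool',(Rt.T@(P-s['tool_pos'])).round(4))
E
```

```text
P [0.6254 0.1158 0.087 ]
C [0.5724 0.1068 0.054 ]
L1 [0.4798 0.1674 0.017 ]
R1 [0.5243 0.1746 0.017 ]
L2 [0.5029 0.0232 0.017 ]
R2 [0.548  0.0305 0.017 ]
S1 [0.5013 0.1802 0.021 ]
S2 [0.5273 0.0137 0.021 ]
0.15849024332526174 0.1627352173582917 0.16853394010321424 0.045105608573084294 0.16834558165122473
[0.055 0.   ]
[ 0.0013 -0.0003]
[-0.0803  0.0746]
[-0.0352  0.0745]
[-0.0809 -0.0715]
[-0.0352 -0.0715]
[-0.057   0.0837]
[-0.0584 -0.0848]
to plunger, tool [0.0456 0.1034 0.1396]
```

Call:
jog_arm:
  series:
    - [-1,[0.046,0.103,0.0],[0,0,0]]
    - [-1,[0.046,0.103,0.0],[0,0,0]]
    - [-1,[0.046,0.103,0.0],[0,0,0]]
    - [-1,[0.046,0.103,0.04],[0,0,0]]
    - [-1,[0.046,0.103,0.08],[0,0,0]]
    - [-1,[0.046,0.103,0.11],[0,0,0]]
    - [-1,[0.046,0.103,0.12],[0,0,0]]
    - [-1,[0.046,0.103,0.124],[0,0,0]]
    - [-1,[0.046,0.103,0.128],[0,0,0]]
    - [-1,[0.046,0.103,0.13],[0,0,0]]
    - [-1,[0.046,0.103,0.13],[0,0,0]]

```text
time: 2.78
tool_pos: [0.6262, 0.1176, 0.0985]
tool_rot: [3.139, 0.0, 1.733]
contact_force: [-0.8, 0.4, 0.2]
opening: 0.0005
```

Call:
jog_arm:
  series:
    - [-1,[0,0,0.003],[0,0,0]]
    - [-1,[0,0,0.006],[0,0,0]]
    - [-1,[0,0,0.009],[0,0,0]]
    - [-1,[0,0,0.01],[0,0,0]]
    - [-1,[0,0,0.011],[0,0,0]]
    - [-1,[0,0,0.012],[0,0,0]]
    - [-1,[0,0,0.013],[0,0,0]]
    - [-1,[0,0,0.014],[0,0,0]]
    - [-1,[0,0,0.015],[0,0,0]]
    - [-1,[0,0,0.016],[0,0,0]]
    - [-1,[0,0,0.017],[0,0,0]]
    - [-1,[0,0,0.018],[0,0,0]]

```text
time: 3.78
tool_pos: [0.6253, 0.1179, 0.079]
tool_rot: [3.141, 0.0, 1.734]
contact_force: [-0.9, -0.2, 4.8]
opening: 0.0005
```

Call:
jog_arm:
  series:
    - [-1,[0,0,0.001],[0,0,0]]
    - [-1,[0,0,0.002],[0,0,0]]
    - [-1,[0,0,0.003],[0,0,0]]
    - [-1,[0,0,0.004],[0,0,0]]
    - [-1,[0,0,0.005],[0,0,0]]
    - [-1,[0,0,0.006],[0,0,0]]
    - [-1,[0,0,0.007],[0,0,0]]
    - [-1,[0,0,0.008],[0,0,0]]
    - [-1,[0,0,0.009],[0,0,0]]
    - [-1,[0,0,0.01],[0,0,0]]

```text
time: 4.62
tool_pos: [0.6253, 0.1179, 0.0692]
tool_rot: [3.141, 0.0, 1.734]
contact_force: [-1.5, 0.4, 7.2]
opening: 0.0003
```

Nearly down; go on in small steps until the force rises at the end of travel.

Call:
jog_arm:
  series:
    - [-1,[0,0,0.001],[0,0,0]]
    - [-1,[0,0,0.002],[0,0,0]]
    - [-1,[0,0,0.0025],[0,0,0]]
    - [-1,[0,0,0.0025],[0,0,0]]

```text
time: 4.95
tool_pos: [0.6254, 0.1179, 0.0672]
tool_rot: [3.141, 0.0, 1.734]
contact_force: [-3.4, 0.5, 9.6]
opening: 0.0006
```

Call:
jog_arm:
  series:
    - [-1,[0,0,0.0005],[0,0,0]]
    - [-1,[0,0,0.001],[0,0,0]]
    - [-1,[0,0,0.001],[0,0,0]]
    - [-1,[0,0,0.001],[0,0,0]]

```text
time: 5.28
tool_pos: [0.6254, 0.1179, 0.0672]
tool_rot: [3.14, 0.0, 1.734]
contact_force: [-5.3, -0.6, 14.9]
opening: 0.0004
```

```bash
python3 - <<'E'
from h import *
s=status.observe(); print(s['tool_pos'],s['contact_force'])
d=grab('wrist','w2.png')
E
```

```text
[0.62542919 0.11794838 0.06719497] [-5.33835458 -0.63911206 14.85990345]
```

View pics/w2.png

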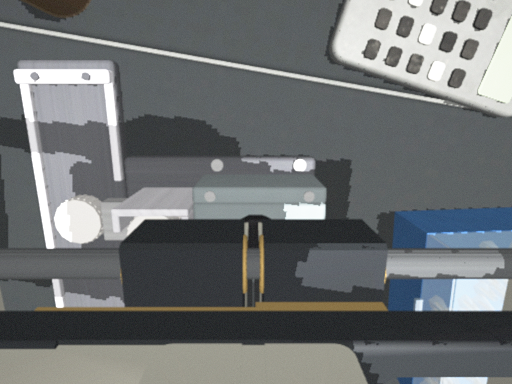

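The plunger has bottomed (force rises, z stays), and the cap sits in the channel at about pixel (78,220). I'll let the plunger rise gently.

Call:
jog_arm:
  series:
    - [-1,[0,0,-0.002],[0,0,0]]
    - [-1,[0,0,-0.004],[0,0,0]]
    - [-1,[0,0,-0.006],[0,0,0]]
    - [-1,[0,0,-0.009],[0,0,0]]
    - [-1,[0,0,-0.012],[0,0,0]]
    - [-1,[0,0,-0.015],[0,0,0]]
    - [-1,[0,0,-0.018],[0,0,0]]
    - [-1,[0,0,-0.021],[0,0,0]]
    - [-1,[0,0,-0.025],[0,0,0]]
    - [-1,[0,0,-0.04],[0,0,0]]
    - [-1,[0,0,-0.075],[0,0,0]]
    - [-1,[0,0,-0.1],[0,0,0]]

```text
time: 6.33
tool_pos: [0.6251, 0.1178, 0.1666]
tool_rot: [-3.141, 0.0, 1.734]
contact_force: [0.5, 1.1, 0.4]
opening: 0.0005
```

Call:
jog_arm:
  series:
    - [-1,[-0.03,-0.03,-0.02],[0,0,0]]
    - [-1,[-0.06,-0.07,-0.05],[0,0,0]]
    - [-1,[-0.06,-0.11,-0.06],[0,0,0]]
    - [-1,[-0.06,-0.11,-0.06],[0,0,0]]
    - [-1,[-0.06,-0.11,-0.06],[0,0,0]]

```text
time: 6.75
tool_pos: [0.5243, 0.0395, 0.2277]
tool_rot: [3.14, 0.001, 1.732]
contact_force: [1.0, 0.5, -0.7]
opening: 0.0004
```

```bash
python3 - <<'E'
from h import *
s=status.observe(); print(s['tool_pos'],s['tool_rot'],s['contact_force'])
d=grab('wrist','w3.png')
E
```

```text
[0.52431982 0.03954152 0.22766628] [3.13969496e+00 9.95754860e-04 1.73214214e+00] [ 0.97619764  0.48178934 -0.68038318]
```

View pics/w3.png

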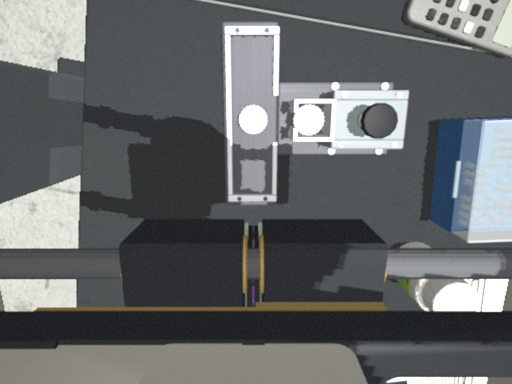

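```bash
python3 - <<'E'
from h import *
d=dict(np.load('pics/w3.npz'));s=status.observe()
g=d['img'].mean(2);a=(g[95:145,233:272]>215).astype(np.uint8)
n,l,st,c=cv2.connectedComponentsWithStats(a);i=1+np.argmax(st[1:,4]);u,v=c[i]+[233,95];print(st[i],u,v)
Cp=wplane(d,s,u,v,.026);P=wplane(d,s,380.5,121,.087);print(Cp,P)
yaw=.163;A=np.array([[np.cos(yaw),np.sin(yaw)],[-np.sin(yaw),np.cos(yaw)]])
print('cap disp',A@(Cp-P)[:2]+[.055,0], A@(Cp[:2]-[.6254,.1158])+[.055,0])
t=np.array([.6254,.1158])+A.T@np.array([-.066-.055,.036]);print('target',t)
Rt=Ro.from_euler('xyz',s['tool_rot']).as_matrix();print((Rt.T@(np.r_[t,.020]-s['tool_pos'])).round(4))
E
```

```text
[  6   9  29  30 667] 252.7616191904048 118.99400299850075
[0.51599533 0.09904116 0.026     ] [0.62785902 0.11661893 0.087     ]
cap disp [-0.05823343  0.00080837] [-0.05567411  0.0012174 ]
target [0.50016182 0.13168704]
[ 0.0946 -0.0112  0.2067]
```

```bash
python3 - <<'E'
from h import *
d=dict(np.load('pics/w3.npz'));C=d['tool_from_camera'];K=d['camera_matrix'];Z=d['range_z']
for u,v in((5,262),(60,262),(118,262),(125,260),(150,230),(200,260),(245,235),(248,260),(252,295),(300,240),(383,260),(395,262),(505,262),(60,325),(250,325),(250,360),(450,325)):
    z=Z[v,u];print(u,v,round(float(z),3),(C[:3,:3]@(np.linalg.inv(K)@[u,v,1.]*z)+C[:3,3]).round(3))
E
```

```text
5 262 0.082 [ 0.03  -0.063 -0.082]
60 262 0.082 [ 0.03  -0.049 -0.082]
118 262 0.081 [ 0.03  -0.034 -0.082]
125 260 0.074 [ 0.034 -0.03  -0.089]
150 230 0.082 [ 0.037 -0.027 -0.079]
200 260 0.075 [ 0.033 -0.013 -0.088]
245 235 0.084 [ 0.036 -0.003 -0.078]
248 260 0.081 [ 0.03  -0.002 -0.082]
252 295 0.395 [-0.148 -0.002  0.197]
300 240 0.075 [ 0.038  0.01  -0.087]
383 260 0.074 [ 0.034  0.029 -0.089]
395 262 0.081 [ 0.03   0.034 -0.083]
505 262 0.082 [ 0.03   0.063 -0.082]
60 325 0.063 [ 0.026 -0.038 -0.102]
250 325 0.062 [ 0.027 -0.001 -0.103]
250 360 0.054 [ 0.027 -0.001 -0.112]
450 325 0.063 [ 0.026  0.037 -0.102]
```

Call:
jog_arm:
  series:
    - [-1,[0.04,-0.005,0],[0,0,0]]
    - [-1,[0.08,-0.009,0],[0,0,0]]
    - [-1,[0.095,-0.009,0.03],[0,0,0]]
    - [-1,[0.095,-0.009,0.07],[0,0,0]]
    - [-1,[0.095,-0.009,0.11],[0,0,0]]
    - [-1,[0.095,-0.009,0.14],[0,0,0]]
    - [-1,[0.095,-0.009,0.16],[0,0,0]]
    - [-1,[0.095,-0.009,0.17],[0,0,0]]
    - [-1,[0.095,-0.009,0.17],[0,0,0]]
    - [-1,[0.095,-0.009,0.17],[0,0,0]]

```text
time: 7.63
tool_pos: [0.5028, 0.1334, 0.0551]
tool_rot: [-3.141, 0.0, 1.734]
contact_force: [0.3, 0.2, 0.1]
opening: 0.0007
```

```bash
python3 - <<'E'
from h import *
s=status.observe(); print(s['tool_pos'],s['tool_rot'],s['contact_force'])
yaw=.163;A=np.array([[np.cos(yaw),np.sin(yaw)],[-np.sin(yaw),np.cos(yaw)]])
print(A@(s['tool_pos'][:2]-[.6254,.1158])+[.055,0])
grab('wrist','w4.png');d=grab('scene','s4.png')
cv2.imwrite('pics/s4c.png',cv2.cvtColor(cv2.resize(d['img'][150:290,135:335],None,fx=4,fy=4),cv2.COLOR_RGB2BGR))
E
```

```text
[0.50275776 0.13340782 0.05511485] [-3.14138480e+00  1.11242727e-05  1.73409412e+00] [0.28120285 0.1694574  0.06238536]
[-0.06315922  0.03727671]
```

View pics/s4c.png

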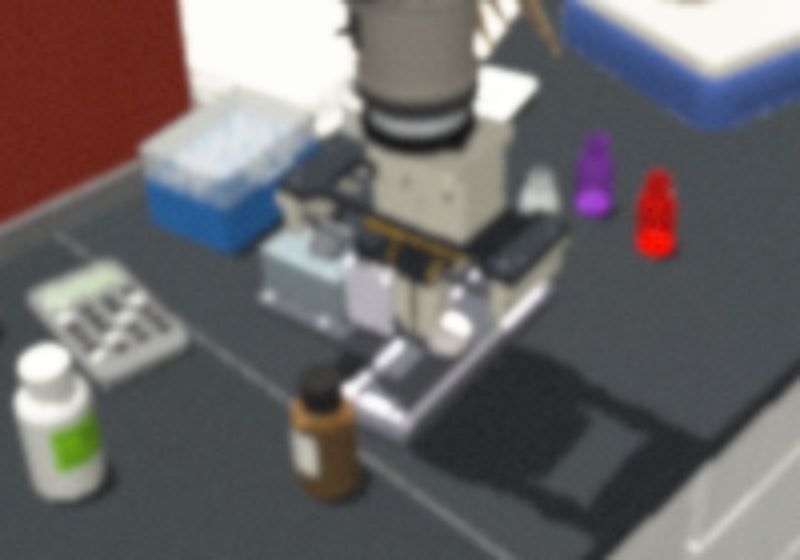

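View pics/w4.png

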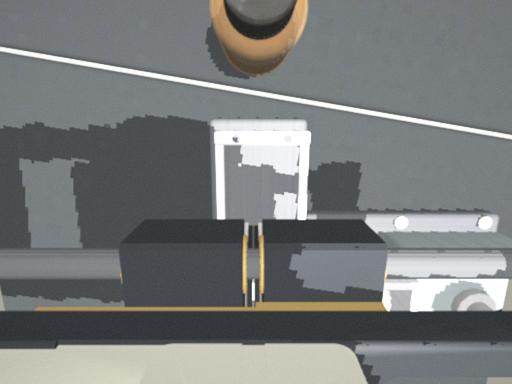

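Call:
jog_arm:
  series:
    - [-1,[0,-0.003,0.006],[0,0,0]]
    - [-1,[0,-0.003,0.014],[0,0,0]]
    - [-1,[0,-0.003,0.02],[0,0,0]]
    - [-1,[0,-0.003,0.025],[0,0,0]]
    - [-1,[0,-0.003,0.029],[0,0,0]]
    - [-1,[0,-0.003,0.032],[0,0,0]]
    - [-1,[0,-0.003,0.034],[0,0,0]]
    - [-1,[0,-0.003,0.034],[0,0,0]]
    - [-1,[0,-0.003,0.034],[0,0,0]]

```text
time: 8.48
tool_pos: [0.4992, 0.1326, 0.0212]
tool_rot: [-3.142, 0.0, 1.734]
contact_force: [0.1, 0.4, -0.2]
opening: 0.0005
```

Call:
jog_arm:
  series:
    - [-1,[-0.003,0,0.001],[0,0,0]]
    - [-1,[-0.006,0,0.001],[0,0,0]]
    - [-1,[-0.009,0,0.001],[0,0,0]]
    - [-1,[-0.012,0,0.001],[0,0,0]]
    - [-1,[-0.015,0,0.001],[0,0,0]]
    - [-1,[-0.018,0,0.001],[0,0,0]]
    - [-1,[-0.021,0,0.001],[0,0,0]]
    - [-1,[-0.024,0,0.001],[0,0,0]]
    - [-1,[-0.027,0,0.001],[0,0,0]]
    - [-1,[-0.03,0,0.001],[0,0,0]]
    - [-1,[-0.033,0,0.001],[0,0,0]]
    - [-1,[-0.036,0,0.001],[0,0,0]]

```text
time: 9.48
tool_pos: [0.505, 0.0968, 0.0202]
tool_rot: [-3.142, 0.0, 1.734]
contact_force: [-0.2, 0.5, 0.7]
opening: 0.0003
```

```bash
python3 - <<'E'
from h import *
s=status.observe(); print(s['tool_pos'],s['contact_force'])
yaw=.163;A=np.array([[np.cos(yaw),np.sin(yaw)],[-np.sin(yaw),np.cos(yaw)]])
print(A@(s['tool_pos'][:2]-[.6254,.1158])+[.055,0])
d=grab('scene','s5.png')
cv2.imwrite('pics/s5c.png',cv2.cvtColor(cv2.resize(d['img'][180:280,185:305],None,fx=6,fy=6,interpolation=cv2.INTER_CUBIC),cv2.COLOR_RGB2BGR))
E
```

```text
[0.50503014 0.09676557 0.02017995] [-0.24149608  0.45464033  0.73677653]
[-0.06686324  0.00075139]
```

View pics/s5c.png

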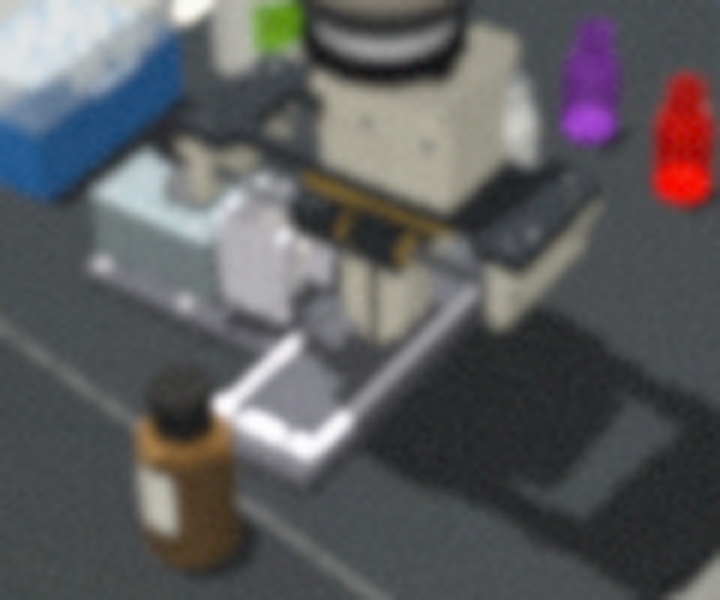

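Call:
jog_arm:
  series:
    - [-1,[-0.003,0,0],[0,0,0]]
    - [-1,[-0.006,0,0],[0,0,0]]
    - [-1,[-0.009,0,0],[0,0,0]]
    - [-1,[-0.012,0,0],[0,0,0]]
    - [-1,[-0.015,0,0],[0,0,0]]
    - [-1,[-0.018,0,0],[0,0,0]]
    - [-1,[-0.021,0,0],[0,0,0]]
    - [-1,[-0.024,0,0],[0,0,0]]
    - [-1,[-0.027,0,0],[0,0,0]]
    - [-1,[-0.03,0,0],[0,0,0]]
    - [-1,[-0.033,0,0],[0,0,0]]
    - [-1,[-0.036,0,0],[0,0,0]]

```text
time: 10.53
tool_pos: [0.5109, 0.0612, 0.0202]
tool_rot: [-3.142, 0.0, 1.734]
contact_force: [0.6, 0.4, 1.2]
opening: 0.0004
```

```bash
python3 - <<'E'
from h import *
s=status.observe(); print(s['tool_pos'],s['contact_force'])
yaw=.163;A=np.array([[np.cos(yaw),np.sin(yaw)],[-np.sin(yaw),np.cos(yaw)]])
print(A@(s['tool_pos'][:2]-[.6254,.1158])+[.055,0])
d=grab('top','t6.png')
cv2.imwrite('pics/t6c.png',cv2.cvtColor(cv2.resize(d['img'][160:240,165:305],None,fx=5,fy=5,interpolation=cv2.INTER_CUBIC),cv2.COLOR_RGB2BGR))
E
```

```text
[0.51088689 0.06123509 0.02020119] [0.56979469 0.4011314  1.17330988]
[-0.06684997 -0.03525855]
```

View pics/t6c.png

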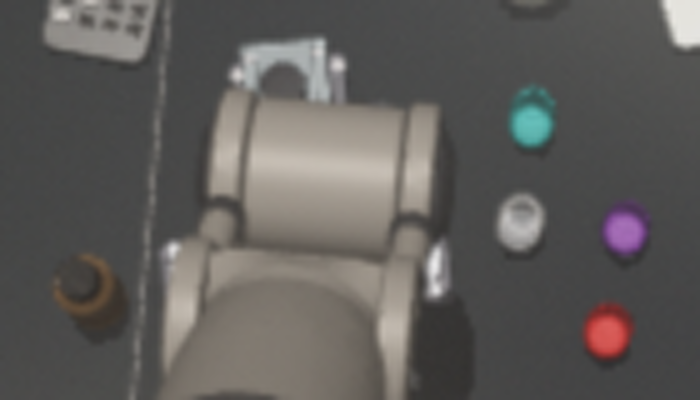

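Call:
jog_arm:
  series:
    - [-1,[-0.001,0,0],[0,0,0]]
    - [-1,[-0.002,0,0],[0,0,0]]
    - [-1,[-0.003,0,0],[0,0,0]]
    - [-1,[-0.004,0,0],[0,0,0]]
    - [-1,[-0.005,0,0],[0,0,0]]
    - [-1,[-0.006,0,0],[0,0,0]]
    - [-1,[-0.007,0,0],[0,0,0]]
    - [-1,[-0.008,0,0],[0,0,0]]

```text
time: 11.25
tool_pos: [0.5121, 0.0536, 0.0202]
tool_rot: [-3.142, 0.0, 1.734]
contact_force: [-0.1, -0.8, 0.1]
opening: 0.0003
```

Call:
jog_arm:
  series:
    - [-1,[-0.0005,0,0],[0,0,0]]
    - [-1,[-0.001,0,0],[0,0,0]]
    - [-1,[-0.0015,0,0],[0,0,0]]
    - [-1,[-0.002,0,0],[0,0,0]]
    - [-1,[-0.002,0,0],[0,0,0]]

```text
time: 11.67
tool_pos: [0.5125, 0.0516, 0.0202]
tool_rot: [3.142, 0.0, 1.734]
contact_force: [0.3, -0.8, -0.2]
opening: 0.0002
```

Call:
jog_arm:
  series:
    - [-1,[-0.0005,0,0],[0,0,0]]
    - [-1,[-0.001,0,0],[0,0,0]]
    - [-1,[-0.001,0,0],[0,0,0]]

```text
time: 11.92
tool_pos: [0.5127, 0.0506, 0.0202]
tool_rot: [3.142, 0.0, 1.734]
contact_force: [0.1, -0.9, -0.1]
opening: 0.0006
```

Call:
jog_arm:
  series:
    - [-1,[-0.0005,0,0],[0,0,0]]
    - [-1,[-0.001,0,0],[0,0,0]]
    - [-1,[-0.001,0,0],[0,0,0]]

```text
time: 12.17
tool_pos: [0.5128, 0.0496, 0.0202]
tool_rot: [3.142, 0.0, 1.734]
contact_force: [0.1, -0.4, -0.1]
opening: 0.0005
```

Call:
jog_arm:
  series:
    - [-1,[-0.0005,0,0],[0,0,0]]
    - [-1,[-0.001,0,0],[0,0,0]]
    - [-1,[-0.001,0,0],[0,0,0]]

```text
time: 12.42
tool_pos: [0.5128, 0.0487, 0.0202]
tool_rot: [-3.141, -0.0, 1.734]
contact_force: [-0.6, 1.4, 0.2]
opening: 0.0007
```

Call:
jog_arm:
  series:
    - [-1,[-0.0005,0,0],[0,0,0]]
    - [-1,[-0.001,0,0],[0,0,0]]
    - [-1,[-0.001,0,0],[0,0,0]]

```text
time: 12.67
tool_pos: [0.5128, 0.048, 0.0201]
tool_rot: [-3.141, -0.0, 1.734]
contact_force: [-1.8, 2.9, 0.3]
opening: 0.0004
```

The force against the motion is building (+y 2.9 N), so the cap is against the stop. I'll back off slowly, rise and look.

Call:
jog_arm:
  series:
    - [-1,[0.001,0,0],[0,0,0]]
    - [-1,[0.002,0,0],[0,0,0]]
    - [-1,[0.004,0,0],[0,0,0]]
    - [-1,[0.007,0,0],[0,0,0]]
    - [-1,[0.01,0,0],[0,0,0]]
    - [-1,[0.01,0,-0.02],[0,0,0]]
    - [-1,[0.01,0,-0.06],[0,0,0]]
    - [-1,[0.01,0,-0.1],[0,0,0]]
    - [-1,[0.01,0,-0.14],[0,0,0]]
    - [-1,[-0.02,0.0,-0.18],[0,0,0]]
    - [-1,[-0.05,0,-0.21],[0,0,0]]
    - [-1,[-0.05,0,-0.21],[0,0,0]]

```text
time: 13.67
tool_pos: [0.524, -0.0045, 0.2358]
tool_rot: [3.132, 0.005, 1.733]
contact_force: [1.1, -0.8, 0.4]
opening: 0.0007
```

```bash
python3 - <<'E'
from h import *
s=status.observe(); print(s['tool_pos'],s['tool_rot'],s['contact_force'])
grab('wrist','w7.png')
E
```

```text
[ 0.52397237 -0.00454477  0.23584765] [3.13220927 0.00482851 1.73270077] [ 1.14623789 -0.78131096  0.44231721]
```

View pics/w7.png

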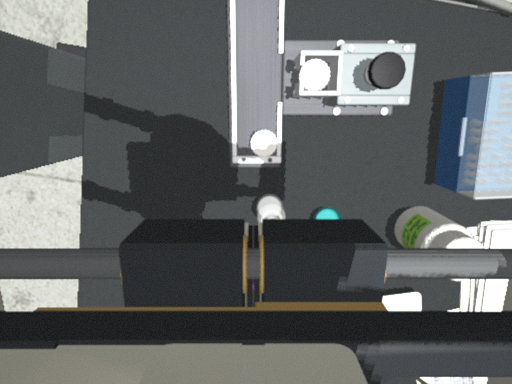

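```bash
python3 - <<'E'
from h import *
s=status.observe(); d=grab('wrist','w8.png');print(s['tool_pos'])
a=d['img'][115:175,225:295];cv2.imwrite('pics/w8c.png',cv2.cvtColor(cv2.resize(a,None,fx=9,fy=9,interpolation=cv2.INTER_CUBIC),cv2.COLOR_RGB2BGR))
d=grab('top','t8.png')
cv2.imwrite('pics/t8c.png',cv2.cvtColor(cv2.resize(d['img'][160:240,165:305],None,fx=5,fy=5,interpolation=cv2.INTER_CUBIC),cv2.COLOR_RGB2BGR))
E
```

```text
[ 0.52355587 -0.00426465  0.23447556]
```

View pics/w8c.png

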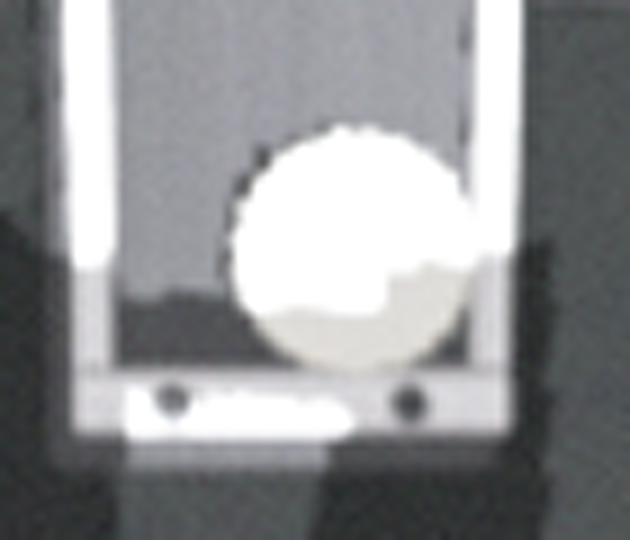

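View pics/t8c.png

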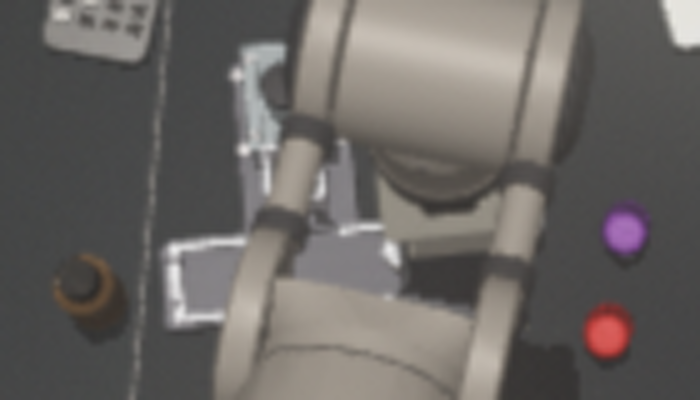

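```bash
python3 - <<'E'
from h import *
d=dict(np.load('pics/w8.npz'));s=status.observe()
f=lambda u,v:(225+u/9-.5,115+v/9-.5)
yaw=.163;A=np.array([[np.cos(yaw),np.sin(yaw)],[-np.sin(yaw),np.cos(yaw)]])
D=lambda p:(A@(p[:2]-[.6254,.1158])+[.055,0]).round(4)
print('capcentre',D(wplane(d,s,*f(353,248),.026)),'cap near edge',D(wplane(d,s,*f(353,370),.026)),'cap far',D(wplane(d,s,*f(353,126),.026)))
print('stop top edge',D(wplane(d,s,*f(300,370),.021)),'floor edge?',D(wplane(d,s,*f(200,370),.021)), s['time'])
E
```

```text
capcentre [-0.0557 -0.0638] cap near edge [-0.0556 -0.0787] cap far [-0.0558 -0.0493]
stop top edge [-0.062  -0.0793] floor edge? [-0.0745 -0.0793] 13.8167
```

Call:
jog_arm:
  series:
    - [-1,[-0.02,0,0.03],[0,0,0]]
    - [-1,[-0.035,0,0.06],[0,0,0]]
    - [-1,[-0.035,0,0.07],[0,0,0]]
    - [-1,[-0.035,0,0.07],[0,0,0]]
    - [-1,[-0.035,0,0.07],[0,0,0]]
    - [-1,[-0.035,0,0.07],[0,0,0]]
    - [-1,[-0.035,0,0.07],[0,0,0]]

```text
time: 14.4
tool_pos: [0.5276, -0.0354, 0.1614]
tool_rot: [3.139, 0.001, 1.735]
contact_force: [-0.8, 0.9, 0.5]
opening: 0.0002
```

```bash
python3 - <<'E'
from h import *
s=status.observe(); d=grab('wrist','w9.png');print(s['tool_pos'],s['tool_rot'])
a=d['img'][40:190,200:360];cv2.imwrite('pics/w9c.png',cv2.cvtColor(cv2.resize(a,None,fx=4,fy=4,interpolation=cv2.INTER_CUBIC),cv2.COLOR_RGB2BGR))
E
```

```text
[ 0.5275858  -0.03535049  0.16143941] [3.13947266e+00 6.98587205e-04 1.73485799e+00]
```

View pics/w9c.png

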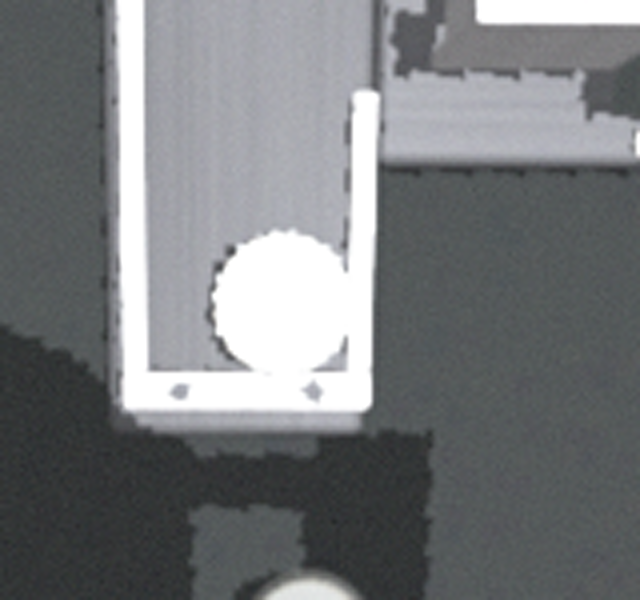

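Call:
jog_arm:
  series:
    - [-1,[0,0,-0.04],[0,0,0]]
    - [-1,[0,0,-0.08],[0,0,0]]
    - [-1,[-0.03,0,-0.09],[0,0,0]]
    - [-1,[-0.07,0,-0.09],[0,0,0]]
    - [-1,[-0.11,0,-0.09],[0,0,0]]
    - [-1,[-0.15,0,-0.09],[0,0,0]]
    - [-1,[-0.19,0,-0.09],[0,0,0]]
    - [-1,[-0.22,0,-0.09],[0,0,0]]
    - [-1,[-0.22,0,-0.09],[0,0,0]]
    - [-1,[-0.22,0,-0.09],[0,0,0]]

```text
time: 15.28
tool_pos: [0.5626, -0.2544, 0.2504]
tool_rot: [3.141, 0.0, 1.731]
contact_force: [0.4, 0.4, 0.5]
opening: 0.0002
```

```bash
python3 - <<'E'
from h import *
d=grab('top','t10.png');a=d['img'][160:240,165:305];b=np.load('pics/top0.npz')['img'][160:240,165:305]
o=np.vstack([b,a]);cv2.imwrite('pics/t10c.png',cv2.cvtColor(cv2.resize(o,None,fx=3.7,fy=3.7,interpolation=cv2.INTER_CUBIC),cv2.COLOR_RGB2BGR))
E
```

```text
(no output)
```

View pics/t10c.png

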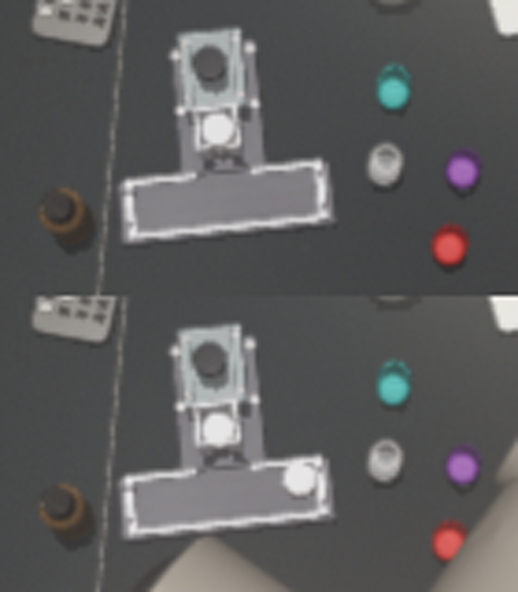

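The before/after views match apart from the cap, which is now at the vial-side stop. Handing in.

```bash
python3 -c "
from cell import job; print(job.hand_in())"
```

```text
the job is handed in; nothing more can be done
None
```

I pressed the plunger down once and let it rise again. That pushed one cap into the channel, and I slid it flat to the end stop on the clear vial's side (the −y end). I handed the job in at about 15 s.

- **Press:** the plunger bottomed out. The tool stopped at 67.2 mm above the worktop while the force climbed to 15 N. The plunger then came back up, and one white cap was in mid-channel.
- **Cap at the stop:** the force opposing the nudge rose to about 3 N as the cap met the stop. A near-vertical close-up shows the cap edge on the stop's edge, touching as far as the picture can show.
- **One check disagreed:** an earlier oblique picture, taken while the arm was still settling, gave a gap of about 0.6 mm. It also placed the stop about 6 mm from its known position, so I trusted the close-up.
- **Everything else:** in the before/after top views the vial, amber bottle and coloured look-alikes had not moved, and the magazine still held caps. Only the top cap is visible, so I could not count them. Those views did not cover the jar, timer or white bottle fully, but I never moved near them.

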